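# Shut the upper drawers of the bolt box

### The job

The small grey three-drawer parts box on the table has been left with all its drawers open. Gently push the top and the middle drawer fully shut with your fingertips, easing off as each comes up against its stop, and leave the bottom drawer, which is still being filled, open just as it stands. Do not pick anything up, and leave the bolts, the tally counters and the glass on the table undisturbed.

Things in the scene. Friction and masses are not known exactly. Their poses are not given: they have to be found in the camera images.
- parts_drawers: grey parts box with white drawers, fixed to the table, 170 deep (own x) x 200 wide (own y) x 158 mm high, three drawers one above the other. Origin: on the table under the box, midway between its sides, 80 mm behind its front. Own -x points out of the front, the way drawers open; z up. Drawers start 40 to 100 mm out. A drawer panel's outer face lies at own x = -0.080 - (joint value)
- parts_drawers_drawer_3 (a joint): top drawer of the parts box: outward travel in m, 0 = fully shut (against its stop), 0.12 = pulled right out; it slides freely (about 0.2 N friction, slight damping), stays where it is left and springs nowhere. Its flat front panel is 191 mm wide and 44 mm high, 107 to 151 mm above the table
- parts_drawers_drawer_2 (a joint): middle drawer of the parts box: outward travel in m, 0 = fully shut (against its stop), 0.12 = pulled right out; it slides freely (about 0.2 N friction, slight damping), stays where it is left and springs nowhere. Its flat front panel is 191 mm wide and 44 mm high, 56 to 100 mm above the table
- parts_drawers_drawer_1 (a joint): bottom drawer of the parts box: outward travel in m, 0 = fully shut (against its stop), 0.12 = pulled right out; it slides freely (about 0.2 N friction, slight damping), stays where it is left and springs nowhere. Its flat front panel is 191 mm wide and 44 mm high, 5 to 49 mm above the table. To be left as it stands
- top_front (a point): middle of the outer face of the top drawer's front panel, 129 mm above the table; moves with the drawer, axes as parts_drawers (own -x points out of the box). A thin pull lip, 60 mm wide (own y -30 to +30 mm), 2.5 mm thick, sticks out 10 mm from the panel 140 mm above the table; either side of it the panel is plain and may be pushed
- middle_front (a point): middle of the outer face of the middle drawer's front panel, 78 mm above the table; moves with the drawer, axes as parts_drawers (own -x points out of the box). A thin pull lip, 60 mm wide (own y -30 to +30 mm), 2.5 mm thick, sticks out 10 mm from the panel 89 mm above the table; either side of it the panel is plain and may be pushed
- bottom_front (a point): middle of the outer face of the bottom drawer's front panel, 27 mm above the table; moves with the drawer, axes as parts_drawers (own -x points out of the box). A thin pull lip, 60 mm wide (own y -30 to +30 mm), 2.5 mm thick, sticks out 10 mm from the panel 38 mm above the table; either side of it the panel is plain and may be pushed
- standing_bolt: loose hex bolt standing on its head on the table beside the box, 19 x 17 x 47 mm high; origin at the centre of its underside. Bystander
- washer_bolt: loose hex bolt standing on its head, a washer round it, 28 x 28 x 47 mm high, beside the box; origin at the centre of its underside. Bystander
- tally_counter: loose hand tally counter, 55 x 73 x 29 mm high, on the table to the right of the box (another like it stands at the far left); origin at the centre of its underside. Bystander
- glass: loose drinking glass, 77 mm across and 89 mm high, standing on the table; origin at the centre of its underside. Bystander

How it is judged:
At the end, for the whole second after the job is handed in: The top and middle drawers are shut to within 5 mm, the bottom drawer is within 12 mm of where it started, all drawers are at rest, and the two standing bolts, the tally counter and the glass are within 20 mm of where they stood (value of joint each of parts_drawers_drawer_3, parts_drawers_drawer_2 below 0.005 m and distance of bottom_front from where it was at the start of the episode below 0.012 m and distance of each of standing_bolt, washer_bolt, tally_counter, glass from where it was at the start of the episode below 0.02 m and velocity of joint parts_drawers_drawer_1 between -0.01 and 0.01 m/s and velocity of joint parts_drawers_drawer_2 between -0.01 and 0.01 m/s and velocity of joint parts_drawers_drawer_3 between -0.01 and 0.01 m/s); the robot touches nothing.
It fails at once if the bottom drawer is shifted by more than 12 mm (distance of bottom_front from where it was at the start of the episode above 0.012 m).
It fails at once if a drawer is pulled farther out than any starts (beyond 112 mm) (value of joint any of parts_drawers_drawer_1, parts_drawers_drawer_2, parts_drawers_drawer_3 above 0.112 m).
It fails at once if the box or a drawer is pressed with more than 45 N (contact force between any of the fingers, the arm and parts_drawers above 45 N).
It fails at once if a standing bolt is lifted, carried, knocked over or pushed more than 20 mm (distance of any of standing_bolt, washer_bolt from where it was at the start of the episode above 0.02 m or angle between any of standing_bolt, washer_bolt's own z axis and vertical above 0.5 rad).
It fails at once if the tally counter or the glass is lifted, carried, knocked over or pushed more than 20 mm (distance of any of tally_counter, glass from where it was at the start of the episode above 0.02 m or angle between any of tally_counter, glass's own z axis and vertical above 0.5 rad).
It also fails if it takes over 51 s, if anything falls off the work surface, if the arm or the gripper's body presses on something with over 40 N, if the wrist force passes 120 N, or if a joint passes its speed limit or range.

### The arm

A 7-joint arm with a two-finger parallel gripper is mounted at the origin on a cart in front of the work surface, level with it; the furniture and walls round the work are solid. World frame = base frame: x ahead of the robot, y to its left, z up, the work surface at z = 0. Lengths are in m, angles in rad, forces in N, time in s.
With the tool pointing down it reaches from about 0.4 to 0.75 m from the base axis. Payload 19.5 kg.
Tool frame: the origin (TCP) lies on the mounting face of the last link; the fingertips stand 173 mm ahead of it and the grasp point (between the pads) lies 155 mm ahead of it; z points along the fingers, y is the line along which they close (so a half turn about z gives the same grasp; the last joint's range is limited). The gripper opens to 85 mm and grips with 20 to 120 N. Pads are 22 mm wide; open, the fingers measure 114 mm over their backs; the gripper's body (76 mm by 85 mm) begins 54 mm behind the grasp point. The pads swing forward as they close: fully open they stand 13 mm farther back than shut.
Start: joints at [-1.144, 0.707, -0.028, 1.485, 0.022, 0.951, -0.075], TCP at [0.26, 0.513, 0.405] pointing down, gripper open.
Joint ranges: [-2.71, 2.71], [-0.32, 2.16], [-1.57, 1.52], [0, 2.45], [-1.46, 4.6], [0, 2.02], [-2.83, 2.83]. Speed limits (rad/s): [1.89, 1.89, 2.57, 2.57, 3.01, 3.01, 3.01].

### API

Orientations are given as a unit quaternion [w, x, y, z].
In Python, from rig import ctrl gives the robot as it stands. The module is installed in compiled form; this text tells all that it offers. Calls block until the motion is done:
- ctrl.move_pose(position, orientation): joint-space move of the TCP to a pose.
- ctrl.servo_line(position, velocity=0.15, ori=None, f_stop=None): straight line of the TCP; ori=None keeps the orientation; velocity is the mean speed in m/s. With f_stop (N) it stops when the force on the tool has changed by that much, and returns True; else False.
- ctrl.move_j(angles): joint-space move.
- ctrl.grip(opening): finger opening in m; the grip force is fixed at half the most; returns when the fingers have stopped.
- ctrl.sleep(seconds).
- ctrl.ik(position, orientation): joint angles nearest the present ones, or None.
- ctrl.get_obs(): the state.
- ctrl.camera(name): name is "side" or "top" or "wrist"; returns a dict with "pixels" (480x640x3 uint8, blue, green, red), "range_z" (480x640 float32, m along the optical axis (not along the pixel's ray), 0 where there is no reading), "mtx" (3x3 intrinsics, pixels), "origin" and "attitude" of the camera in the world. Camera axes: x right, y up, looking along -z (the intrinsics and any distortion apply to the point x, -y, -z); pixel columns grow to the right and rows downward; lengths in m; the calibration is good to about 2 mm. The wrist camera is an equidistant fisheye: a pixel r from the principal point sees the ray r / f radians off the axis. A picture is of the moment at which its call begins.
A pose or a line that the arm cannot do raises ctrl.IKError and nothing moves.
- ctrl.close_job(): hands the job in; it is judged then, once.
The state is a dict: "time": time; "joint_pos": joint angles; "joint_vel": joint speeds; "joint_efforts": joint torques, N m; "ee_pos": TCP position; "eef_rot": TCP orientation; "wrist_force": force on the tool from outside, world axes, zero at the start; "ft_torque": the same for the moment, N m; "grip_width": finger opening in m; "finger_force": force on a finger pad.
Only numpy, scipy, OpenCV 4.12 (cv2) and the standard library are available. Lean on these libraries where they do the work, as an engineer would, in place of code of your own. Each camera call takes 0.05 s, during which the arm holds its last target. There are 200 camera calls.

## Working session

There is one attempt and no reset: what is moved stays moved. The work goes in short steps, each a Python script; the robot and the scene stay as the last script left them, time stands still between calls to the robot, and variables do not carry over. Pictures are saved under pics/ and viewed, at most 10 in all, crops included, and the job is handed in when it is done.

```bash
mkdir -p pics; cat > h.py <<'E'
import numpy as np, cv2
from rig import ctrl
from scipy.spatial.transform import Rotation as R
def rot(a):
    a=np.asarray(a,float)
    return a if a.shape==(3,3) else R.from_quat(a,scalar_first=True).as_matrix()
def snap(n):
    c=ctrl.camera(n); np.savez(''+n+'.npz',**c); return c
def cloud(c):
    K=np.array(c['mtx']); z=np.array(c['range_z']); v,u=np.mgrid[:480,:640]
    p=np.stack([(u-K[0,2])/K[0,0]*z,-(v-K[1,2])/K[1,1]*z,-z],-1)
    P=p@rot(c['attitude']).T+np.array(c['origin']); P[z==0]=np.nan; return P
E
python3 - <<'E'
from h import *
for n in('top','side'):
    c=snap(n); cv2.imwrite(f'pics/{n}1.png',c['pixels']); print(n,c['origin'],c['attitude'],c['mtx'])
print(ctrl.get_obs())
E
```

```text
top [ 0.40926012 -0.26885436  1.57623262] [-0.70421426 -0.04461435  0.03575848  0.70768155] [[571.36849478   0.         315.7629519 ]
 [  0.         571.36849478 233.6951618 ]
 [  0.           0.           1.        ]]
side [0.94914464 0.62892099 0.80428957] [0.17583279 0.08979628 0.4372009  0.87742511] [[523.14370642   0.         319.77445868]
 [  0.         523.14370642 238.01049398]
 [  0.           0.           1.        ]]
{'time': 0.1, 'joint_pos': array([-1.14370082,  0.70697808, -0.02757833,  1.48490688,  0.02197884,
        0.95090673, -0.07548218]), 'joint_vel': array([-0.00087716, -0.00079396, -0.00047334, -0.00082142, -0.0004727 ,
        0.0008405 , -0.00044847]), 'joint_efforts': array([ 2.53739068e-03, -8.84312725e+01,  1.23687286e+00, -2.36462796e+01,
        1.71174423e-02,  4.95278015e-03, -1.80717393e-05]), 'ee_pos': array([0.25977124, 0.51291001, 0.40432117]), 'eef_rot': array([-8.78837441e-05,  2.32269591e-01,  9.72651343e-01, -4.39872987e-04]), 'wrist_force': array([-1.22878645, -0.168877  , -0.13005465]), 'ft_torque': array([-0.05442431,  0.0013772 , -0.01482029]), 'finger_force': 0.0, 'grip_width': 0.08546955070056676}
```

View pics/top1.png

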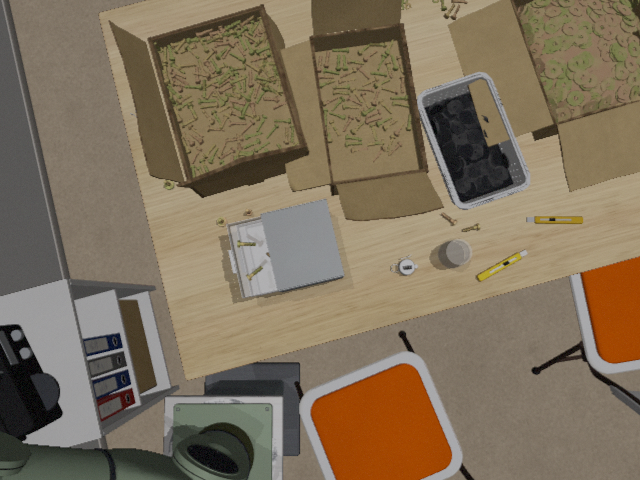

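View pics/side1.png

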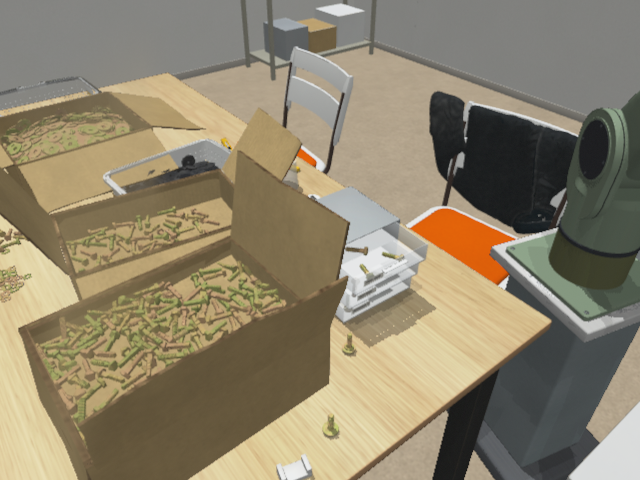

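The top view shows the grey box at about (290,245) with its drawers opening toward image left, which is world +y. The top drawer's panel is near column 232. The bolts stand at (221,222) and (248,212), the counters at (407,267) and (168,184), and the glass at (455,253). The side view shows the three open drawers around (385,270) and the bolts at (348,345) and (330,425). Next I'll fit the box pose from the depth data.

```bash
python3 - <<'E'
from h import *
c=dict(np.load('top.npz')); P=cloud(c); s=dict(np.load('side.npz')); S=cloud(s)
m=np.zeros((480,640),np.uint8); m[185:310,215:360]=1
g=(m>0)&(abs(P[...,2]-.158)<.006)
# grey top only
px=c['pixels'].astype(int); g&=(px.max(-1)<190)
l,k,st,_=cv2.connectedComponentsWithStats(g.astype(np.uint8)); 
i=1+np.argmax(st[1:,4]); q=P[k==i]; print(st[i],np.nanmedian(q[:,2]))
r=cv2.minAreaRect(q[:,:2].astype(np.float32)); print(r); B=cv2.boxPoints(r); print(B)
# axes: own x (into box) ~ -y
e=[B[1]-B[0],B[2]-B[1]]; e=[v/np.linalg.norm(v) for v in e]
ex=max([e[0],e[1],-e[0],-e[1]],key=lambda v:-v[1]); ey=np.array([-ex[1],ex[0]])
C=np.array(r[0]); f=((q[:,:2]-C)@ex); fr=np.percentile(f,.5); O=C+ex*(fr+.080)
print('ex',ex,'yaw',np.arctan2(ex[1],ex[0]),'O',O,'extent',np.ptp(f),np.ptp((q[:,:2]-C)@ey))
np.savez('box.npz',O=O,ex=ex,ey=ey)
for n,Q in(('top',P),('side',S)):
    L=np.stack([(Q[...,:2]-O)@ex,(Q[...,:2]-O)@ey,Q[...,2]],-1).reshape(-1,3)
    for z0,z1 in((.143,.156),(.107,.14),(.093,.102),(.06,.09),(.042,.052),(.01,.04)):
        a=L[(L[:,2]>z0)&(L[:,2]<z1)&(abs(L[:,1])<.09)&(L[:,0]>-.25)&(L[:,0]<-.085)]
        h,b=np.histogram(a[:,0],np.arange(-.21,-.08,.005)); print(n,z0,z1,'min',a[:,0].min() if len(a) else 0, dict((round(float(x),3),int(y)) for x,y in zip(b,h) if y>2))
for n,uv in dict(bolt1=(221,222),bolt2=(248,212),tally=(407,267),glass=(455,253),t2=(168,184)).items(): print(n,P[uv[1],uv[0]],(P[uv[1],uv[0],:2]-O)@np.c_[ex,ey])
t=cv2.resize(c['pixels'][190:310,205:355],None,fx=5,fy=5,interpolation=2); cv2.imwrite('pics/c1.png',t)
t=cv2.resize(s['pixels'][180:340,310:450],None,fx=3.7,fy=3.7,interpolation=2); cv2.imwrite('pics/c2.png',t)
E
```

```text
[ 260  198   84   93 5080] 0.15893173094944546
((0.545817494392395, -0.2147783637046814), (0.20081479847431183, 0.17201372981071472), 12.86953353881836)
[[ 0.4287759  -0.15329592]
 [ 0.46708882 -0.32098866]
 [ 0.6628591  -0.2762608 ]
 [ 0.6245462  -0.10856807]]
ex [ 0.22273166 -0.9748798 ] yaw -1.3461807 O [ 0.54505405 -0.21143683] extent 0.17201369922202242 0.20081480501091326
top 0.143 0.156 min -0.17979037470036238 {-0.18: 17, -0.175: 34, -0.17: 64}
top 0.107 0.14 min -0.18185456851355492 {-0.185: 4, -0.18: 6, -0.175: 4, -0.17: 179, -0.165: 119, -0.16: 110, -0.155: 108, -0.15: 110, -0.145: 108, -0.14: 108, -0.135: 108, -0.13: 111, -0.125: 101, -0.12: 109, -0.115: 109, -0.11: 108, -0.105: 112, -0.1: 111, -0.095: 114, -0.09: 111}
top 0.093 0.102 min -0.16952273797426762 {-0.17: 3, -0.16: 3}
top 0.06 0.09 min 0 {}
top 0.042 0.052 min 0 {}
top 0.01 0.04 min -0.24142468983997573 {}
side 0.143 0.156 min -0.18062766343975667 {-0.18: 4, -0.175: 40, -0.17: 225}
side 0.107 0.14 min -0.17884388639921628 {-0.18: 6, -0.175: 75, -0.17: 596, -0.145: 4, -0.14: 15, -0.135: 32, -0.13: 93, -0.125: 104, -0.12: 105, -0.115: 87, -0.11: 76, -0.105: 84, -0.1: 88, -0.095: 87, -0.09: 102}
side 0.093 0.102 min -0.1636876003102501 {-0.155: 5}
side 0.06 0.09 min -0.1629306984377678 {-0.165: 16, -0.16: 31, -0.155: 497, -0.15: 7}
side 0.042 0.052 min -0.1462748565459006 {-0.14: 4}
side 0.01 0.04 min -0.14863968328793484 {-0.15: 22, -0.145: 38, -0.14: 454}
bolt1 [0.62062386 0.01070576 0.02245912] [-0.19973053  0.12314967]
bolt2 [ 0.6474914  -0.06380065  0.02553902] [-0.12111149  0.13274736]
tally [ 0.49397681 -0.49575237  0.03065685] [ 0.26579696 -0.11312024]
glass [ 0.52658892 -0.61265135  0.08895989] [ 0.38702317 -0.10736446]
t2 [0.72760181 0.15927794 0.02368826] [-0.32074317  0.26053204]
```

View pics/c1.png

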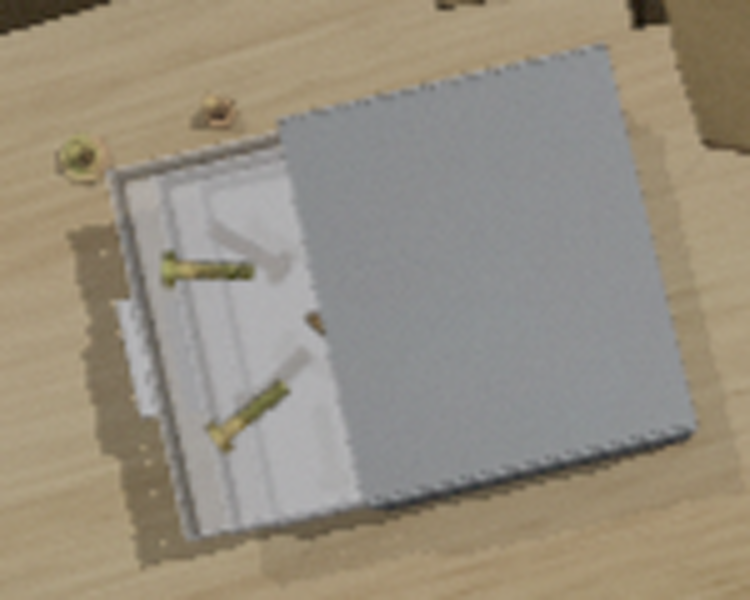

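View pics/c2.png

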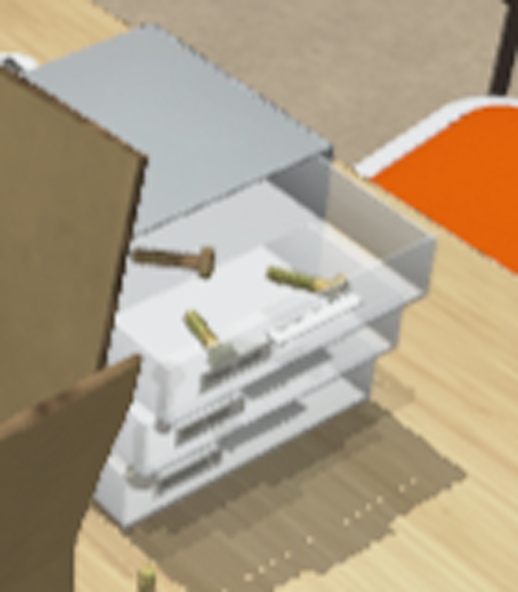

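The drawers are out by about 90, 75 and 60 mm (top, middle, bottom). I'll push at own y = -55 mm, clear of the pull lips and on the side away from the bolts. The shut fingers will be tilted 45° so that the gripper body clears the other panels.

```bash
cat >> h.py <<'E'
try:
    b=np.load('box.npz'); O,ex,ey=b['O'],b['ex'],b['ey']
except Exception: pass
def ori(s,tilt=45):
    t=np.radians(tilt); z=np.r_[ex*np.cos(t),-np.sin(t)]; y=np.r_[ey*s,0]
    return R.from_matrix(np.c_[np.cross(y,z),y,z]).as_quat(scalar_first=True), z
def tcp(x,y,z,s,tilt=45):
    q,zz=ori(s,tilt); return np.r_[O+ex*x+ey*y,z]-.173*zz, q
E
python3 - <<'E'
from h import *
for tilt in(35,45,55):
  for s in(1,-1):
    for p in((-.25,-.055,.30),(-.25,-.055,.121),(-.07,-.055,.121),(-.23,-.055,.07),(-.07,-.055,.07)):
        a=tcp(*p,s,tilt); j=ctrl.ik(*a); print(tilt,s,p,a[0].round(3),None if j is None else np.round(j,2))
E
```

```text
35 1 (-0.25, -0.055, 0.3) [0.404 0.158 0.399] [-1.09  0.79  0.79  1.97  0.55  0.85 -0.62]
35 1 (-0.25, -0.055, 0.121) [0.404 0.158 0.22 ] [-1.04  1.17  0.71  2.07  0.54  0.48 -0.89]
35 1 (-0.07, -0.055, 0.121) [ 0.444 -0.017  0.22 ] [ 0.27  1.28 -1.13  2.16  1.54  2.01 -1.6 ]
35 1 (-0.23, -0.055, 0.07) [0.409 0.139 0.169] [-1.    1.29  0.7   2.08  0.59  0.36 -0.98]
35 1 (-0.07, -0.055, 0.07) [ 0.444 -0.017  0.169] [ 0.19  1.31 -0.91  2.15  1.61  1.83 -1.66]
35 -1 (-0.25, -0.055, 0.3) [0.404 0.158 0.399] [-0.32  0.71 -0.63  1.95  1.    1.6   1.85]
35 -1 (-0.25, -0.055, 0.121) [0.404 0.158 0.22 ] [-0.46  1.04 -0.4   2.05  1.17  1.31  1.5 ]
35 -1 (-0.07, -0.055, 0.121) [ 0.444 -0.017  0.22 ] [-0.14  1.02 -0.27  2.17  1.54  1.19  1.52]
35 -1 (-0.23, -0.055, 0.07) [0.409 0.139 0.169] [-0.46  1.14 -0.32  2.06  1.26  1.22  1.42]
35 -1 (-0.07, -0.055, 0.07) [ 0.444 -0.017  0.169] [-0.19  1.13 -0.18  2.16  1.6   1.12  1.41]
45 1 (-0.25, -0.055, 0.3) [0.409 0.139 0.422] [-0.99  0.66  0.68  1.96  0.5   0.86 -0.54]
45 1 (-0.25, -0.055, 0.121) [0.409 0.139 0.243] [-0.96  1.06  0.69  2.11  0.46  0
[... 986 characters left out ...]
263] [-0.48  0.98  0.72  2.15  0.54  0.04 -0.38]
55 1 (-0.23, -0.055, 0.07) [0.418 0.097 0.212] [-0.81  1.08  0.63  2.16  0.37  0.15 -0.58]
55 1 (-0.07, -0.055, 0.07) [ 0.454 -0.059  0.212] [ 0.26  1.04 -0.69  2.14  1.59  1.19 -1.43]
55 -1 (-0.25, -0.055, 0.3) [0.414 0.117 0.442] [-0.15  0.55 -0.61  1.91  0.86  1.3   2.14]
55 -1 (-0.25, -0.055, 0.121) [0.414 0.117 0.263] [-0.31  0.86 -0.38  2.12  1.17  0.95  1.69]
55 -1 (-0.07, -0.055, 0.121) [ 0.454 -0.059  0.263] [ 0.05  0.85 -0.29  2.13  1.47  0.83  1.84]
55 -1 (-0.23, -0.055, 0.07) [0.418 0.097 0.212] [-0.33  0.96 -0.27  2.15  1.33  0.84  1.56]
55 -1 (-0.07, -0.055, 0.07) [ 0.454 -0.059  0.212] [-0.01  0.96 -0.19  2.15  1.62  0.76  1.66]
```

```bash
python3 - <<'E'
from h import *
ctrl.grip(0.0)
ctrl.move_pose(*tcp(-.25,-.055,.30,-1)); print(ctrl.get_obs()['time'])
ctrl.servo_line(tcp(-.215,-.055,.121,-1)[0],velocity=.12); o=ctrl.get_obs(); print(o['time'],o['wrist_force'],o['ee_pos'])
r=ctrl.servo_line(tcp(-.100,-.055,.121,-1)[0],velocity=.06,f_stop=8); o=ctrl.get_obs(); print(r,o['time'],o['wrist_force'],((o['ee_pos'][:2]+.173*ori(-1)[1][:2])-O)@ex)
c=snap('top'); s=snap('side'); cv2.imwrite('pics/m1.png',np.hstack([cv2.resize(c['pixels'][160:320,180:340],(400,400)),cv2.resize(s['pixels'][160:360,290:490],(400,400))]))
E
```

```text
2.7333
4.4 [0.44981847 0.08280762 0.57475259] [0.41634721 0.10525526 0.24373805]
False 6.4667 [ 0.41267509  0.12099363 -0.32348449] -0.1001790963835941
```

View pics/m1.png

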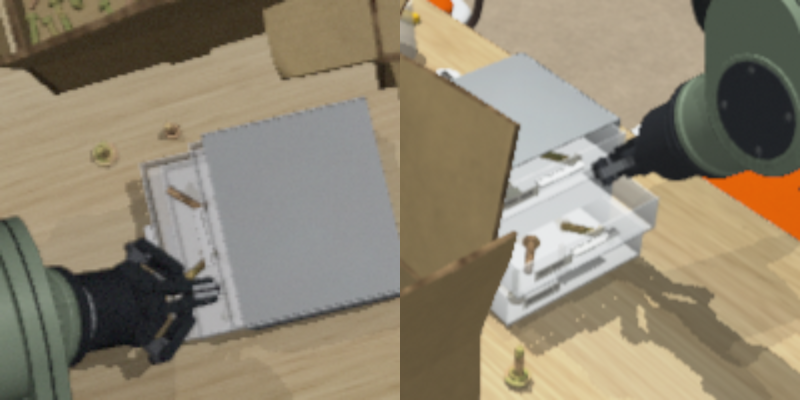

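The top drawer is nearly in: its panel is just left of the box front at (225,260), with the fingertips against it. The bolts still stand at (103,153) and (172,130). I'll finish the top drawer slowly, then do the middle one.

```bash
python3 - <<'E'
from h import *
def rep(t,r=None):
    o=ctrl.get_obs(); print(t,r,o['time'],o['wrist_force'].round(2),round(float(((o['ee_pos'][:2]+.173*ori(-1)[1][:2])-O)@ex),4))
r=ctrl.servo_line(tcp(-.060,-.055,.121,-1)[0],velocity=.02,f_stop=6); rep('top',r)
ctrl.servo_line(tcp(-.20,-.055,.121,-1)[0],velocity=.12); rep('back')
ctrl.servo_line(tcp(-.20,-.055,.070,-1)[0],velocity=.1); rep('down')
r=ctrl.servo_line(tcp(-.105,-.055,.070,-1)[0],velocity=.06,f_stop=8); rep('mid',r)
r=ctrl.servo_line(tcp(-.060,-.055,.070,-1)[0],velocity=.02,f_stop=6); rep('mid',r)
ctrl.servo_line(tcp(-.22,-.055,.070,-1)[0],velocity=.12)
ctrl.servo_line(tcp(-.27,-.055,.25,-1)[0],velocity=.15); rep('up')
c=snap('top'); s=snap('side'); cv2.imwrite('pics/m2.png',np.hstack([cv2.resize(c['pixels'][160:320,180:340],(400,400)),cv2.resize(s['pixels'][160:360,290:490],(400,400))]))
for n,z in(('top',cloud(c)),('side',cloud(s))):
    L=np.stack([(z[...,:2]-O)@ex,(z[...,:2]-O)@ey,z[...,2]],-1).reshape(-1,3)
    for a,b in((.112,.135),(.143,.15),(.06,.085),(.01,.035)):
        k=L[(L[:,2]>a)&(L[:,2]<b)&(abs(L[:,1])<.09)&(L[:,0]>-.2)&(L[:,0]<-.06)]
        print(n,a,len(k),np.median(k[:,0]) if len(k) else '')
E
```

```text
top True 7.5667 [-0.11  4.77  2.19] -0.0839
back None 8.6833 [-0.23 -0.84 -0.96] -0.1993
down None 9.3417 [-0.34  0.57  0.26] -0.1999
mid False 11.075 [0.55 0.36 0.18] -0.1053
mid True 12.2667 [-0.14  4.94  1.99] -0.0838
up None 14.9417 [ 0.35  0.16 -0.25] -0.2698
top 0.112 0 
top 0.143 39 -0.0861679307410113
top 0.06 0 
top 0.01 443 -0.1146676909777633
side 0.112 385 -0.07815517699446539
side 0.143 143 -0.07781149873309302
side 0.06 371 -0.0779318270931422
side 0.01 637 -0.13682237456695193
```

View pics/m2.png

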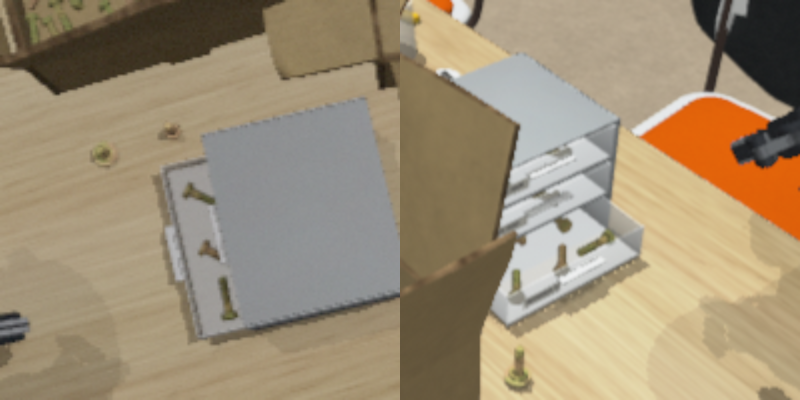

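Both upper panels are flush with the box front (about -78 mm in the side depth, both stopping at the same tip position). The bottom drawer is still open and the bolts are unmoved at (103,153) and (172,130). I'll check the bottom drawer against its first reading and then hand in.

```bash
python3 - <<'E'
from h import *
z=cloud(dict(np.load('side.npz')))
L=np.stack([(z[...,:2]-O)@ex,(z[...,:2]-O)@ey,z[...,2]],-1).reshape(-1,3)
k=L[(L[:,2]>.01)&(L[:,2]<.04)&(abs(L[:,1])<.09)&(L[:,0]>-.25)&(L[:,0]<-.085)]
print(np.histogram(k[:,0],np.arange(-.16,-.08,.005)))
ctrl.sleep(.5); print(ctrl.close_job())
E
```

```text
(array([  0,   0,  18,  43, 499,  14,   0,   0,   1,  17,  39,  63,  35,
        16,  15]), array([-0.16 , -0.155, -0.15 , -0.145, -0.14 , -0.135, -0.13 , -0.125,
       -0.12 , -0.115, -0.11 , -0.105, -0.1  , -0.095, -0.09 , -0.085]))
the job is handed in; nothing more can be done
None
```

The job is handed in, result not reported: the top and middle drawers are pushed shut against their stops with about 6 N, the bottom drawer still reads about 60 mm out as at the start, and the two bolts look unmoved; I did not re-measure the tally counter or glass, but the arm never went near them.

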